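# Index the crates through a rocker-stop lane

### The job

The blue crate in the packing bay is finished. Snap the rocker pedal over to drop the exit stop, slide the blue crate along the lane to the yellow end plate, snap the pedal back so that the exit stop stands up again, then slide the waiting red crate into the bay gently up against that stop. Keep both crates on the lane and leave the oil bottle, the carton and the screwdriver where they are.

Things in the scene. Friction and masses are not known exactly. Their poses are not given: they have to be found in the camera images.
- station: Fixed crate lane, green side rails. Origin on the bench top under the middle of the packing bay; z up, +y along the lane, the way the crates travel, from the infeed to the end plate; +x across the lane, away from the robot. Bed top at z = 50 mm, y = -265 to +205 mm; rails 86 mm apart inside, tops at z = 64 mm.
- end_plate (a point): Middle of the inner face of the yellow end plate, at station y = +197 mm, bed height; the plate's top is at z = 90 mm. A crate against it has its centre at station y = +147 mm.
- exit_stop (a point): Top of the exit stop, a red blade 50 mm wide and 6 mm thick in a slot of the bed, between the bay and the end plate. Up: 17 mm over the bed, its bay-side face at station y = +59 mm, so that a crate against it has its centre at about y = +9 mm. Down: below the bed. Do not raise a stop under a crate.
- entry_stop (a point): Top of the entry stop, the same blade in blue between the infeed and the bay (bay-side face at station y = -59 mm when up). It is up when the exit stop is down and down when that is up.
- rocker (a joint): Tilt (rad) of the rocker that carries both stops and the pedal on the robot's side, about the lane's x axis at z = 36 mm. +0.26 (start): exit stop and orange end up, entry stop and black end down; -0.26: the reverse. Bistable: it snaps over once pressed past 0; pressing a raised end down takes about 7 N at first, less toward the middle. A raised stop does not give way to a crate, so push no crate at it with over 40 N.
- orange_end (a point): Point on the top of the pedal's orange half, 11 mm from its tip: pressed straight down it drops the exit stop. The pedal is a slab 44 mm wide, 150 mm long along the lane (orange half toward the end plate), 8 mm thick, its middle at station x = -101 mm. The point is at z = 75 mm up, 42 mm down; the snap point is half-way.
- black_end (a point): The same point on the pedal's black half (toward the infeed), 11 mm from its tip: pressed down once the orange end is down, it raises the exit stop again. Same heights and travel.
- blue_crate: Finished blue plastic crate, loose, in the packing bay at the start: 80 mm across the lane (its x), 100 mm along the lane (its y), 55 mm tall, full of small boxes to 11 mm below the rim. Origin at its centre, half-way up (77.5 mm over the bench when on the bed). About 0.4 kg.
- red_crate: The next crate, the same in red, loose, waiting on the infeed part of the lane at the start. Origin at its centre, half-way up.
- oil_bottle: Bystander: white bottle, 52 mm across, 120 mm tall, on the bench on the robot's side. Origin under its middle.
- carton: Bystander: cardboard carton 100 x 70 x 60 mm tall on the bench on the robot's side. Origin under its middle.
- driver: Bystander: screwdriver lying on the bench beyond the lane, about 200 mm long. Origin under its middle.
There are look-alikes about, which are no part of the job. What is shaped like the blue_crate but turquoise is not meant.

How it is judged:
By the outcome, as a careful person would: the job done as asked, in the order asked, and still so for the second after the job is handed in, with the robot touching nothing.
It also fails if it takes over 61 s, if anything falls off the work surface, if the arm or the gripper's body presses on something with over 40 N, if the wrist force passes 120 N, or if a joint passes its speed limit or range.

### The arm

A 7-joint arm with a two-finger parallel gripper is mounted at the origin on the work surface. World frame = base frame: x ahead of the robot, y to its left, z up, the work surface at z = 0. Lengths are in mm, angles in rad, forces in N, time in s.
With the tool pointing down it reaches from about 400 to 875 mm from the base axis. Payload 6.5 kg.
Tool frame: the origin (TCP) lies on the centre line of the jaws, within the pads' length; the fingertips stand 8 mm ahead of it and the grasp point (between the pads) lies 11 mm behind it; z points along the fingers, y is the direction in which the jaws open and shut (so a half turn about z gives the same grasp; the last joint's range is limited). The gripper opens to 88 mm and grips with 3 to 60 N. Pads are 18 mm wide; open, the fingers measure 123 mm over their backs; the gripper's body (75 mm by 187 mm) begins 45 mm behind the grasp point.
Start: joints at [-1.24, 0.536, -0.004, 1.538, 0.003, 1.067, -0.071], TCP at [251.2, 599.49, 210.316] pointing down, gripper open.
Joint ranges: [-2.7, 2.7], [-0.37, 2.16], [-1.27, 1.26], [0.24, 2.4], [-1.31, 4.45], [0.19, 1.91], [-2.76, 2.76]. Speed limits (rad/s): [2.39, 2.39, 3.14, 3.14, 3.14, 3.14, 3.14].

### API

Orientations are given as a unit quaternion [x, y, z, w].
In Python, from bench import bot gives the robot as it stands. The module is installed in compiled form; this text tells all that it offers.
- The arm moves only by the tool play_rows, never from a script. Its argument "deltas" is a list that holds one entry, the list of rows, each a list of 7 numbers: the shift along the tool's x, y, z in m, then the turn, a rotation vector about the tool's x, y, z in degrees, then the opening, from 0 (shut) to 1 (fully open). In form: [[[dx, dy, dz, rx, ry, rz, gripper], ...]]. A call has 1 to 12 rows; each row shifts and turns the commanded pose from where the row before left it, along the tool's axes as they then stand; what a row does not reach is not made up. A row lasts 1/8 s, in which the tool goes at most 62.5 mm and 10.7 degrees, less where a joint would pass 70% of its speed; a pose out of reach is approached as far as the arm can. A call with a gripper value outside its range is refused whole. The fingers move at their own pace and stop on an object; the grip force is fixed at half the most. Time passes only in rows, so rows that do not move let the fingers close. It gives the time, the measured TCP pose, the force and the opening at its end, in the units of the state.
- bot.state(): the state, without advancing time (a new reading comes with each control period).
- bot.camera(name): name is "side" or "top" or "wrist"; returns a dict with "pixels" (400x640x3 uint8, red, green, blue), "K" (3x3 intrinsics, pixels), "D" ([k1, k2, p1, p2, k3] as OpenCV has them; the pictures are not rectified), "extrinsics" (4x4, takes a point from world to camera coordinates). Camera axes: x right, y down, z forward; pixel columns grow to the right and rows downward; lengths in mm; the calibration is good to about 2 mm. A picture is of the moment at which its call begins. There is no depth.
- bot.job_done(): hands the job in, once; it reports no verdict.
The state is a dict: "clock": time; "qpos": joint angles; "joint_vel": joint speeds; "joint_efforts": joint torques, N m; "tool_pos": TCP position; "ee_rot": TCP orientation; "force": force on the tool from outside, world axes, zero at the start; "moment": the same for the moment, N m; "opening": opening from 0.0 (shut) to 1.0 (fully open).
Only numpy, scipy, OpenCV 4.12 (cv2) and the standard library are available. Lean on these libraries where they do the work, as an engineer would, in place of code of your own. Each camera call takes 0.05 s, during which the arm holds its last target. There are 200 camera calls.

## Working session

There is one attempt and no reset: what is moved stays moved. The work goes in short steps, Python scripts to look and compute and a tool call to move; the robot and the scene stay as the last step left them, time stands still between calls to the robot, and variables do not carry over. Pictures are saved under pics/ and viewed, about 8 in all and at most 12, crops included, and the job is handed in when it is done.

Besides the shell and the picture viewer there is one more tool, called after "Emit:" by a JSON object that holds its "api" and its "payload", one argument or row to a line. play_rows: Moves the arm, as the interface text tells. Its arguments: {"type":"object","properties":{"deltas":{"type":"array"}},"required":["deltas"]}

```bash
mkdir -p pics
python3 - <<'E'
from bench import bot
import cv2,json
for n in("top","side"):
    c=bot.camera(n); cv2.imwrite(f"pics/{n}0.png",c["pixels"][:,:,::-1])
    print(n,c["K"],c["D"],c["extrinsics"])
s=bot.state();print(s)
E
```

```text
top [[382.50936859   0.         317.60214759]
 [  0.         382.50936859 197.58601836]
 [  0.           0.           1.        ]] [-0.04482721  0.          0.          0.          0.        ] [[-2.78881229e-02 -9.99486766e-01 -1.57625434e-02  2.72662337e+01]
 [-9.90218568e-01  2.97792114e-02 -1.36309888e-01  5.62410512e+02]
 [ 1.36709325e-01  1.18069362e-02 -9.90540841e-01  9.91098792e+02]
 [ 0.00000000e+00  0.00000000e+00  0.00000000e+00  1.00000000e+00]]
side [[421.66024244   0.         316.71206511]
 [  0.         421.66024244 191.45670029]
 [  0.           0.           1.        ]] [-0.03075612  0.          0.          0.          0.        ] [[ 8.55367683e-01 -5.17992084e-01  5.50712130e-03 -4.62095606e+02]
 [-3.81268062e-01 -6.36719150e-01 -6.70241291e-01  2.47749054e+02]
 [ 3.50686172e-01  5.71203051e-01 -7.42122822e-01  8.96552096e+02]
 [ 0.00000000e+00  0.00000000e+00  0.00000000e+00  1.00000000e+00]]
{'clock': 0.1, 'qpos': array([-1.24018586,  0.53713077, -0.00442444,  1.5387119 ,  0.00259407,
        1.06730635, -0.07117875]), 'joint_vel': array([ 6.41867133e-05, -2.73470874e-03, -4.64252651e-04, -2.02407378e-03,
        7.28234518e-04,  1.00882471e-03, -8.80070639e-05]), 'joint_efforts': array([ 2.56320913e-03, -5.72075987e+01,  9.93611589e-01, -2.52227086e+01,
       -5.62270987e-02,  1.35303623e-02,  1.59228381e-05]), 'tool_pos': array([251.00900433, 598.95523631, 209.52504008]), 'ee_rot': array([ 1.97067919e-01,  9.80389532e-01, -7.69463574e-04, -9.51955034e-05]), 'force': array([-0.31671696, -0.23065966,  0.39077468]), 'moment': array([-0.01136067,  0.02603177, -0.00030974]), 'opening': 1.000136870886172}
```

View pics/top0.png

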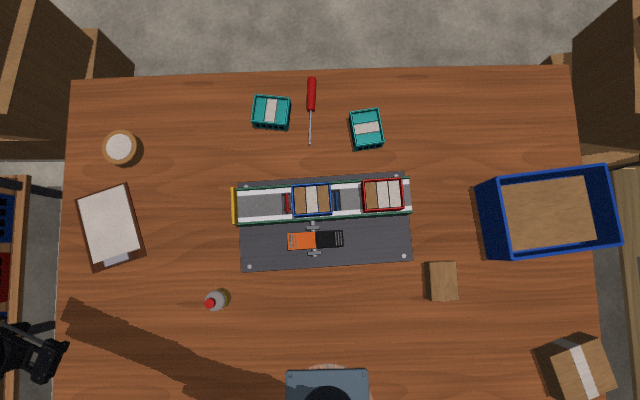

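View pics/side0.png

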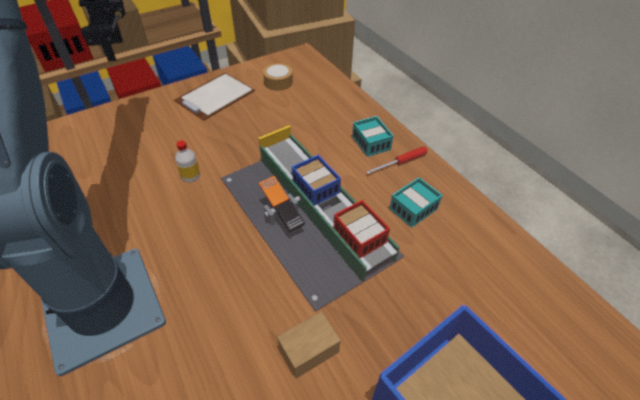

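Top view: blue crate (311,200) is in the bay between the stops and red crate (383,195) is on the infeed. The turquoise look-alikes at (271,112) and (366,128) are off the lane and are not meant. The pedal's orange half is at (302,240) and its black half at (329,239). The oil bottle is at (215,300), the carton at (443,281), and the driver at (311,105).

Run:
```python
import cv2
a=cv2.imread("pics/top0.png")[165:280,225:425]
cv2.imwrite("pics/topc.png",cv2.resize(a,None,fx=4,fy=4,interpolation=cv2.INTER_CUBIC))
```

```text
(no output)
```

View pics/topc.png

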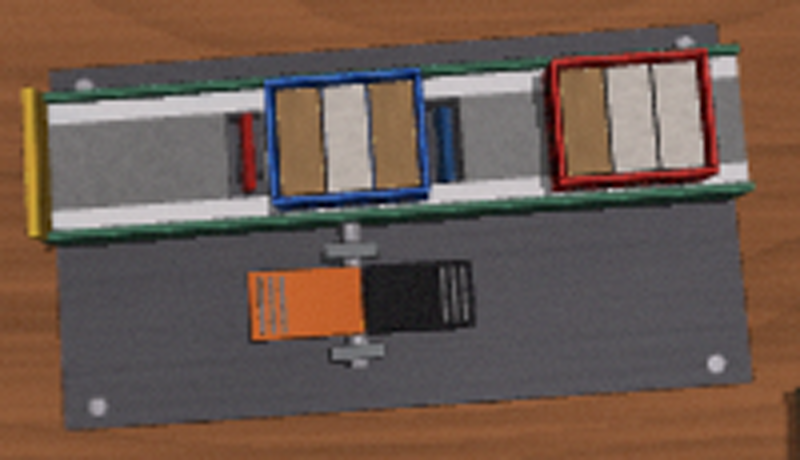

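```bash
cat > h.py <<'E'
import numpy as np,cv2
from scipy.optimize import least_squares
def proj(c,P):
    E=c["extrinsics"]; r,_=cv2.Rodrigues(E[:3,:3])
    return cv2.projectPoints(np.array(P,float).reshape(-1,1,3),r,E[:3,3],c["K"],c["D"])[0].reshape(-1,2)
def ray(c,uv,z):
    E=c["extrinsics"];R=E[:3,:3];o=-R.T@E[:3,3]
    u=cv2.undistortPoints(np.array(uv,float).reshape(-1,1,2),c["K"],c["D"]).reshape(-1,2)
    d=np.c_[u,np.ones(len(u))]@R
    return o+d*((z-o[2])/d[:,2])[:,None]
def T(p,P):
    P=np.array(P,float);c,s=np.cos(p[2]),np.sin(p[2]);o=P.copy()
    o[:,0]=p[0]+c*P[:,0]-s*P[:,1];o[:,1]=p[1]+s*P[:,0]+c*P[:,1];return o
def inv(p,P):
    P=np.array(P,float);c,s=np.cos(p[2]),np.sin(p[2]);d=P[:,:2]-p[:2]
    return np.c_[c*d[:,0]+s*d[:,1],-s*d[:,0]+c*d[:,1]]
E
python3 - <<'E'
from h import *
from bench import bot
c=bot.camera("top")
px=np.array([(248,272),(252,341),(470,262),(474,326),(244,113),(254,192),(45,90),(47,236)])/4+[225,165]-.4
st=[(-79,66.5,77.8),(-123,66.5,77.8),(-79,-78.5,39.2),(-123,-78.5,39.2),(25,62,67),(-25,62,67),(43,197,80),(-43,197,80)]
st[6:]=[(47,197,90),(-47,197,90)]
r=least_squares(lambda p:(proj(c,T(p,st))-px).ravel()[:16],[600,0,0],loss="soft_l1")
p=r.x;print(p,np.degrees(p[2]));print((proj(c,T(p,st))-px).round(1))
np.save("st.npy",p)
for n,q in(("blue",[(266,82),(421,70),(428,192),(274,207)]),("red",[(546,65),(706,51),(716,173),(557,188)])):
    w=ray(c,np.array(q)/4+[225,165]-.4,105);s=inv(p,w);print(n,w.mean(0),s.round(1).tolist(),s.mean(0))
for n,q in(("bottle",(213,302)),("carton",(443,283)),("driver",(311,105))):
    print(n,ray(c,[q],30)[0])
print(T(p,[(-101,55.9,75),(-101,-55.9,75),(0,0,50),(0,147,0)]))
# overlay on the side view
a=bot.camera("side");im=a["pixels"][:,:,::-1].copy()
pts=[(x,y,z) for x,y,z in st]+[(43,-265,64),(-43,-265,64),(43,197,64),(-43,197,64),(40,-50,105),(-40,-50,105),(-40,50,105),(40,50,105)]
big=cv2.resize(im[110:310,210:420],None,fx=3,fy=3,interpolation=cv2.INTER_CUBIC)
for u in proj(a,T(p,pts)):cv2.circle(big,tuple(int(v) for v in ((u-[210,110])*3+1)),3,(255,0,255),1)
cv2.imwrite("pics/ov.png",big)
E
```

```text
[5.94708380e+02 5.57554955e+00 7.89908650e-02] 4.525843183641169
[[ 10.1 -16.4]
 [ 10.8 -16.6]
 [  9.5 -18.4]
 [ 10.5 -18.1]
 [  9.2 -15.5]
 [  8.6 -16.6]
 [  5.7 -14.1]
 [  8.1 -14.7]]
blue [550.81818009  25.87088374 105.        ] [[-1.4, 71.1], [-4.4, -27.2], [-81.9, -23.0], [-80.9, 73.9]] [-42.15186385  23.69537078]
red [ 557.19207218 -153.16682123  105.        ] [[-9.9, -106.1], [-12.0, -208.0], [-89.7, -203.6], [-88.2, -103.4]] [ -49.92548734 -155.28702243]
bottle [293.77477014 295.46876304  30.        ]
carton [ 326.74602616 -313.44808838   30.        ]
driver [827.93871742  22.31623507  30.        ]
[[489.61231474  53.33146126  75.        ]
 [498.43431253 -58.11992884  75.        ]
 [594.70837983   5.57554955  50.        ]
 [583.10879417 152.11718054   0.        ]]
```

View pics/ov.png

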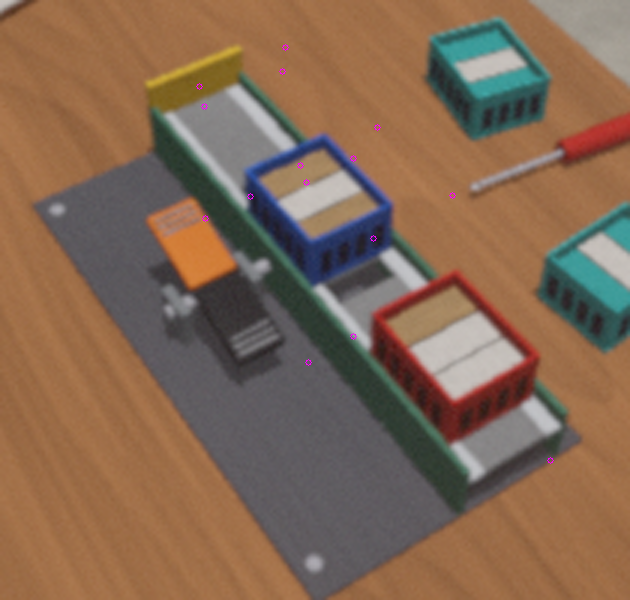

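The overlay shows that the fit stopped early: the magenta points are about 16 px off. I'll refit with proper scaling.

Run:
```python
from h import *
from bench import bot
c=bot.camera("top");a=bot.camera("side")
px=np.array([(248,272),(252,341),(470,262),(474,326),(244,113),(254,192),(45,90),(47,236)])/4+[225,165]-.4
st=[(-79,66.5,77.8),(-123,66.5,77.8),(-79,-78.5,39.2),(-123,-78.5,39.2),(25,62,67),(-25,62,67),(47,197,90),(-47,197,90)]
ps=np.array([(194,198),(148,217),(283,338),(237,360)])/3+[210,110]-.3
f=lambda p:np.r_[(proj(c,T(p,st))-px).ravel(),(proj(a,T(p,st[:4]))-ps).ravel()]
r=least_squares(f,[550,20,0.08],x_scale=[10,10,.05],diff_step=1e-4)
p=r.x;print(p,np.degrees(p[2]));print(f(p).reshape(-1,2).round(1).tolist())
np.save("st.npy",p)
for n,q in(("blue",[(266,82),(421,70),(428,192),(274,207)]),("red",[(546,65),(706,51),(716,173),(557,188)])):
    w=ray(c,np.array(q)/4+[225,165]-.4,105);s=inv(p,w);print(n,s.round(1).tolist(),s.mean(0))
q=np.array([(245,176),(323,135),(391,203),(314,250)])/3+[210,110]-.3
print("blue side",inv(p,ray(a,q,105)).mean(0))
q=np.array([(373,322),(456,273),(538,356),(458,408)])/3+[210,110]-.3
print("red side",inv(p,ray(a,q,105)).mean(0))
print(T(p,[(-101,55.9,75),(-101,-55.9,75),(0,0,50),(0,147,0)]).round(1))
```

```text
[5.50523322e+02 2.76696144e+01 3.33994156e-02] 1.9136455541820496
[[0.4, 0.0], [0.2, 0.1], [0.6, -0.2], [0.8, 0.4], [1.5, 0.2], [-0.1, -0.6], [-2.2, -0.5], [-1.5, -0.6], [-0.6, -0.9], [-0.9, -0.3], [0.7, 0.5], [0.1, 1.2]]
blue [[38.8, 47.4], [40.2, -51.0], [-37.4, -50.2], [-40.7, 46.5]] [ 0.23462788 -1.80757378]
red [[38.4, -130.0], [40.9, -231.9], [-36.9, -231.0], [-40.0, -130.9]] [   0.62632216 -180.95827257]
blue side [-1.73931549 -7.22591255]
red side [-2.27912463e-02 -1.88978649e+02]
[[447.7  80.2  75. ]
 [451.4 -31.6  75. ]
 [550.5  27.7  50. ]
 [545.6 174.6   0. ]]
```

Run:
```python
from h import *
from bench import bot
c=bot.camera("top")
a=bot.camera("side");p=np.load("st.npy")
for z,q in((64,[(48,97),(738,50),(48,240),(752,189)]),):
    w=ray(c,np.array(q)/4+[225,165]-.4,z);print(w.round(1).tolist(),[np.degrees(np.arctan2(-(w[i,0]-w[i+1,0]),w[i,1]-w[i+1,1])) for i in(0,2)])
q=np.array([(98,407),(717,363),(84,86),(685,42)]);w=ray(c,q/4+[225,165]-.4,3)
print(w.round(1).tolist(),[np.degrees(np.arctan2(-(w[i,0]-w[i+1,0]),w[i,1]-w[i+1,1])) for i in(0,2)],inv(p,w).round(1).tolist())
q=np.array([(151,114),(464,506),(243,73),(566,408)])/3+[210,110]-.3
w=ray(a,q,64);print(w.round(1).tolist(),inv(p,w).round(1).tolist(),[np.degrees(np.arctan2(-(w[i,0]-w[i+1,0]),w[i,1]-w[i+1,1])) for i in(0,2)])
```

```text
[[589.3, 224.5, 64.0], [606.8, -232.5, 64.0], [494.6, 224.4, 64.0], [514.5, -236.1, 64.0]] [np.float64(2.1999237907511717), np.float64(2.4746137718969066)]
[[383.8, 204.0, 3.0], [401.7, -219.5, 3.0], [606.6, 212.8, 3.0], [625.0, -209.9, 3.0]] [np.float64(2.4296198978298436), np.float64(2.491908377224097)] [[-160.8, 181.8], [-156.9, -242.0], [62.2, 183.2], [66.5, -239.9]]
[[490.0, 214.8, 64.0], [498.0, -260.2, 64.0], [589.0, 222.1, 64.0], [610.3, -232.0, 64.0]] [[-54.2, 189.1], [-62.1, -286.0], [44.9, 193.1], [51.1, -261.6]] [np.float64(0.9634051569611657), np.float64(2.687828852835275)]
```

Crop and side view agree: the lane yaw from the rails is about 2.4°, so the station sits at about (550, 27.5) with yaw 0.042. Blue is at y≈-4 and red at y≈-184. With the wanted tool orientation, tool x is station y and tool y is station x. First I turn, then travel to above the orange end.

Emit:
{"api": "play_rows", "payload": {
  "deltas": [
    [[0,0,0,0,0,9.27,0],[0,0,0,0,0,9.27,0],[0,0,0,0,0,9.27,0],[0,0,0,0,0,9.27,0],[0,0,0,0,0,9.27,0],[0,0,0,0,0,9.27,0],[0,0,0,0,0,9.27,0],[0,0,0,0,0,0,0]]
  ]
}}

```text
clock: 1.4
tool_pos: [251.1, 599.5, 210.3]
ee_rot: [0.692, 0.722, -0.0, 0.0]
force: [0.7, -0.3, 0.4]
opening: 0.114
```

Emit:
{"api": "play_rows", "payload": {
  "deltas": [
    [[-0.0528,0.0174,0,0,0,0,0],[-0.0528,0.0174,0,0,0,0,0],[-0.0528,0.0174,0,0,0,0,0],[-0.0528,0.0174,0,0,0,0,0],[-0.0528,0.0174,0,0,0,0,0],[-0.0528,0.0174,0,0,0,0,0],[-0.0528,0.0174,0,0,0,0,0],[-0.0528,0.0174,0,0,0,0,0],[-0.0528,0.0174,0,0,0,0,0],[-0.0528,0.0174,0,0,0,0,0],[0,0,0.03,0,0,0,0],[0,0,0.03,0,0,0,0]]
  ]
}}

```text
clock: 2.9
tool_pos: [447.7, 78.6, 150.0]
ee_rot: [0.691, 0.722, 0.001, 0.0]
force: [0.4, 0.1, -0.2]
opening: 0.009
```

```bash
cat >> h.py <<'E'
P0=np.array([550,27.5,.042])
def where(s):
    x,y,z,w=s["ee_rot"]; from scipy.spatial.transform import Rotation as R
    M=R.from_quat(s["ee_rot"]).as_matrix()
    print("t",s["clock"],"station tip",inv(P0,[s["tool_pos"]])[0].round(1),"z",s["tool_pos"][2].round(1),"tipz",(s["tool_pos"]+8*M[:,2])[2].round(1),"tool-y deg",np.degrees(np.arctan2(M[1,1],M[0,1])).round(2),"zaxis",M[:,2].round(3),"F",s["force"].round(1),"open",round(s["opening"],2))
E
python3 - <<'E'
from h import *
from bench import bot
where(bot.state())
a=bot.camera("side");im=a["pixels"][:,:,::-1]
cv2.imwrite("pics/s2.png",cv2.resize(im[60:310,180:440],None,fx=2.3,fy=2.3,interpolation=cv2.INTER_CUBIC))
E
```

```text
t 2.9 station tip [-100.1   55.4] z 150.0 tipz 142.0 tool-y deg 2.52 zaxis [ 0.002  0.001 -1.   ] F [ 0.4  0.1 -0.2] open 0.01
```

View pics/s2.png

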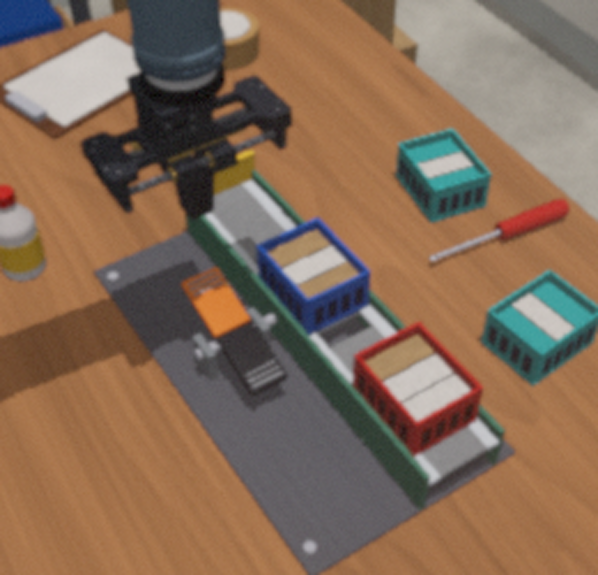

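The picture shows the closed gripper at about (200,190), over and above the orange end at (215,300). The crates are unmoved. Press down.

Emit:
{"api": "play_rows", "payload": {
  "deltas": [
    [[0,0,0.03,0,0,0,0],[0,0,0.03,0,0,0,0],[0,0,0.006,0,0,0,0],[0,0,0.006,0,0,0,0],[0,0,0.005,0,0,0,0],[0,0,0.005,0,0,0,0],[0,0,0.005,0,0,0,0],[0,0,0.004,0,0,0,0],[0,0,0.004,0,0,0,0],[0,0,0,0,0,0,0]]
  ]
}}

```text
clock: 4.2
tool_pos: [446.8, 79.1, 55.1]
ee_rot: [0.692, 0.722, -0.0, -0.0]
force: [-0.1, 0.1, 0.0]
opening: 0.006
```

Run:
```python
from h import *
from bench import bot
where(bot.state())
```

```text
t 4.2 station tip [-101.    55.9] z 55.1 tipz 47.1 tool-y deg 2.37 zaxis [-0.001 -0.    -1.   ] F [-0.1  0.1  0. ] open 0.01
```

Emit:
{"api": "play_rows", "payload": {
  "deltas": [
    [[0,0,-0.05,0,0,0,0],[0,0,-0.045,0,0,0,0.5],[-0.045,0.0335,0,0,0,0,0.5],[-0.045,0.0335,0,0,0,0,0.5],[-0.044,0.034,0,0,0,0,0.5],[0,0,0,0,0,0,0.5]]
  ]
}}

```text
clock: 4.95
tool_pos: [555.3, -55.2, 150.7]
ee_rot: [0.694, 0.72, -0.0, 0.002]
force: [0.3, 0.4, -0.2]
opening: 0.497
```

Run:
```python
from h import *
from bench import bot
where(bot.state())
a=bot.camera("side")["pixels"][:,:,::-1];b=bot.camera("wrist")["pixels"][:,:,::-1]
A=cv2.resize(a[90:290,200:410],(420,400),interpolation=cv2.INTER_CUBIC);B=cv2.resize(b,(380,238))
o=np.zeros((400,800,3),np.uint8);o[:,:420]=A;o[:238,420:]=B
cv2.imwrite("pics/s3.png",o)
```

```text
t 4.95 station tip [  1.8 -82.8] z 150.7 tipz 142.7 tool-y deg 2.04 zaxis [ 0.002 -0.003 -1.   ] F [ 0.3  0.4 -0.2] open 0.5
```

View pics/s3.png

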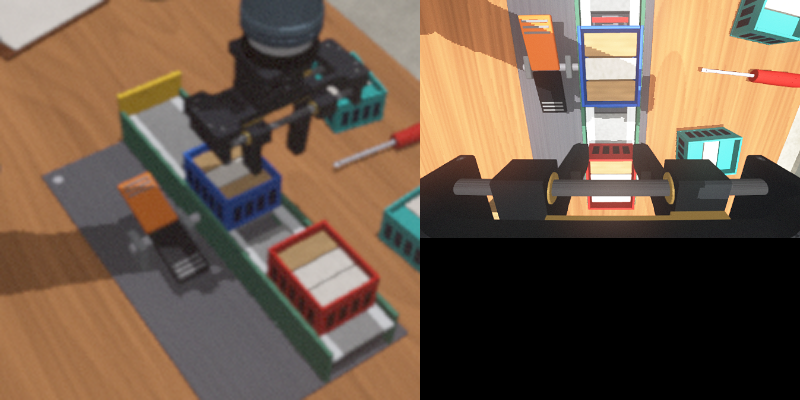

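The side view seems to show the pedal still orange-up, and something red near (610,20) in the wrist view. I'll take a closer crop.

Run:
```python
from h import *
from bench import bot
c=bot.camera("side");a=c["pixels"][:,:,::-1].copy();wc=bot.camera("wrist");b=wc["pixels"][:,:,::-1].copy()
up=[(-79,66.5,77.8),(-123,66.5,77.8),(-79,-78.5,39.2),(-123,-78.5,39.2)]
dn=[(-79,78.5,39.2),(-123,78.5,39.2),(-79,-66.5,77.8),(-123,-66.5,77.8)]
A=cv2.resize(a[160:240,245:325],(400,400),interpolation=cv2.INTER_CUBIC)
B=cv2.resize(b[0:200,140:340],(400,400),interpolation=cv2.INTER_CUBIC)
for s,col in((up,(255,0,255)),(dn,(0,255,0))):
    for u in proj(c,T(P0,s)):cv2.circle(A,tuple(int(v) for v in (u-[245,160])*5+2),5,col,2)
    for u in proj(wc,T(P0,s)):cv2.circle(B,tuple(int(v) for v in (u-[140,0])*2+1),5,col,2)
cv2.imwrite("pics/s4.png",np.hstack([A,B]))
```

```text
(no output)
```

View pics/s4.png

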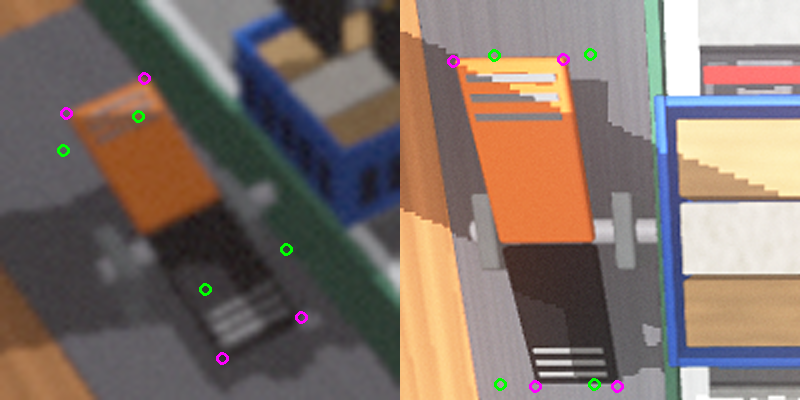

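The pedal is still up: it matches the magenta "up" model. I'll repeat the press more slowly, reading forces on the way, and look while it is held down.

Emit:
{"api": "play_rows", "payload": {
  "deltas": [
    [[0.045,-0.0335,0,0,0,0,0],[0.045,-0.0335,0,0,0,0,0],[0.044,-0.034,0,0,0,0,0],[0,0,0.03,0,0,0,0],[0,0,0.03,0,0,0,0],[0,0,0,0,0,0,0]]
  ]
}}

```text
clock: 5.9
tool_pos: [444.6, 79.9, 89.2]
ee_rot: [0.692, 0.722, -0.002, -0.001]
force: [-0.1, -0.2, -0.2]
opening: 0.003
```

Emit:
{"api": "play_rows", "payload": {
  "deltas": [
    [[0,0,0.006,0,0,0,0],[0,0,0.006,0,0,0,0]]
  ]
}}

```text
clock: 6.15
tool_pos: [447.6, 79.5, 78.9]
ee_rot: [0.692, 0.722, 0.001, 0.0]
force: [0.9, -0.3, -0.5]
opening: 0.002
```

Emit:
{"api": "play_rows", "payload": {
  "deltas": [
    [[0,0,0.006,0,0,0,0],[0,0,0,0,0,0,0]]
  ]
}}

```text
clock: 6.4
tool_pos: [446.8, 79.0, 72.1]
ee_rot: [0.692, 0.722, -0.0, -0.0]
force: [0.7, 0.2, 1.2]
opening: 0.005
```

Emit:
{"api": "play_rows", "payload": {
  "deltas": [
    [[0,0,0.006,0,0,0,0],[0,0,0,0,0,0,0]]
  ]
}}

```text
clock: 6.65
tool_pos: [446.7, 79.1, 66.0]
ee_rot: [0.692, 0.722, -0.0, -0.0]
force: [0.2, 0.3, 0.7]
opening: 0.007
```

Emit:
{"api": "play_rows", "payload": {
  "deltas": [
    [[0,0,0.006,0,0,0,0],[0,0,0.006,0,0,0,0],[0,0,0,0,0,0,0],[0,0,0,0,0,0,0]]
  ]
}}

```text
clock: 7.15
tool_pos: [447.0, 79.1, 54.3]
ee_rot: [0.692, 0.722, -0.0, -0.0]
force: [-0.5, -0.0, -0.1]
opening: 0.005
```

Run:
```python
from h import *
from bench import bot
where(bot.state())
c=bot.camera("side");a=c["pixels"][:,:,::-1].copy();b=bot.camera("wrist")["pixels"][:,:,::-1]
A=cv2.resize(a[130:250,220:340],(400,400),interpolation=cv2.INTER_CUBIC)
cv2.imwrite("pics/s5.png",np.hstack([A,cv2.resize(b[:,120:520],(400,400))]))
```

```text
t 7.15 station tip [-100.8   55.9] z 54.3 tipz 46.3 tool-y deg 2.37 zaxis [-0. -0. -1.] F [-0.5 -0.  -0.1] open 0.01
```

View pics/s5.png

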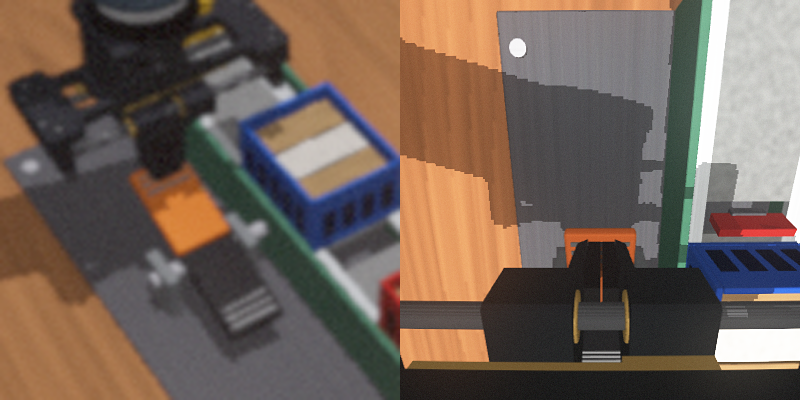

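Run:
```python
from h import *
from bench import bot
s=bot.state();t=s["tool_pos"]
for n in("side","top","wrist"):
    c=bot.camera(n);E=c["extrinsics"];print(n,"cam at",(-E[:3,:3].T@E[:3,3]).round(0))
    for z in(46,75,90,110): print(z,proj(c,[(t[0],t[1],z)]).round(1).tolist())
    print("crop tip",(proj(c,[(t[0],t[1],46.3)])-[220,130])*10/3 if n=="side" else "")
    if n=="top":
        cv2.imwrite("pics/t5.png",cv2.resize(c["pixels"][190:260,250:390,::-1],None,fx=5,fy=5,interpolation=cv2.INTER_CUBIC))
```

```text
side cam at [ 175. -594.  834.]
46 [[269.0, 189.9]]
75 [[268.1, 182.0]]
90 [[267.6, 177.8]]
110 [[267.0, 172.0]]
crop tip [[163.39470689 199.36340244]]
top cam at [ 4.220e+02 -1.000e+00  1.059e+03]
46 [[292.9, 241.5]]
75 [[292.0, 241.2]]
90 [[291.5, 241.1]]
110 [[290.9, 240.9]]
crop tip 
wrist cam at [444. 160. 229.]
46 [[321.0, 230.3]]
75 [[321.0, 249.3]]
90 [[321.0, 261.7]]
110 [[321.1, 282.2]]
crop tip
```

View pics/t5.png

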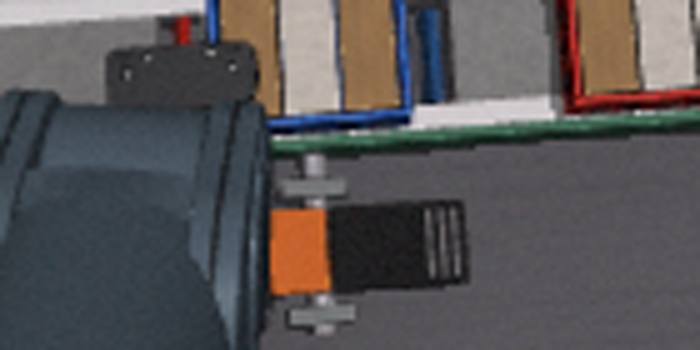

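Run:
```python
from h import *
from bench import bot
c=bot.camera("wrist");E=c["extrinsics"]
up=[(-79,66.5,77.8),(-123,66.5,77.8)]
dn=[(-79,78.5,39.2),(-123,78.5,39.2)]
print("bolt obs (237,48):",proj(c,[(383.8,204,3)]))
print("orange tip up",proj(c,T(P0,up)),"dn",proj(c,T(P0,dn)))
print("stop",proj(c,T(P0,[(-25,62,67),(25,62,67)])))
E2=E.copy();E2[:3,3]=E[:3,3]-E[:3,:3]@np.array([0,0,29.]);c2=dict(c,extrinsics=E2)
print("if 29 higher: bolt",proj(c2,[(383.8,204,3)]),"tip up",proj(c2,T(P0,up)))
print(c["K"][0,0],c["D"],E[:3,:3].round(3))
s=bot.state();print(s["qpos"],s["joint_efforts"].round(1))
```

```text
bolt obs (237,48): [[241.52598227  46.11251851]]
orange tip up [[357.16618978 235.61407949]
 [283.67971482 235.67672068]] dn [[351.08488648 197.54331791]
 [289.81100131 197.59036612]]
stop [[438.53199724 234.68066961]
 [514.77882974 234.38255078]]
if 29 higher: bolt [[251.03582254  54.07973487]] tip up [[351.95076327 217.99916135]
 [288.96166018 218.05042138]]
275.8217333670047 [-0.0221815  0.         0.         0.         0.       ] [[ 0.999  0.041  0.001]
 [ 0.039 -0.95   0.31 ]
 [ 0.014 -0.31  -0.951]]
[-0.59788008  0.50289659  0.39712175  2.16595544 -0.37320814  0.53671067
  0.12032212] [  0.  -40.8   5.4 -13.7  -0.    0.   -0. ]
```

Wrist calibration checks out: the bolt is within 5 px and the pedal tip is up. The fingertips show no contact even at a reported z of 46 mm, so they seem to sit shorter than stated. To go lower safely, I'll turn the gripper 90° so that its long side lies along the lane, clear of the crate.

Emit:
{"api": "play_rows", "payload": {
  "deltas": [
    [[-0.006,0,-0.04,0,0,0,0],[0,0,0,0,0,10,0],[0,0,0,0,0,10,0],[0,0,0,0,0,10,0],[0,0,0,0,0,10,0],[0,0,0,0,0,10,0],[0,0,0,0,0,10,0],[0,0,0,0,0,10,0],[0,0,0,0,0,10,0],[0,0,0,0,0,10,0],[0,0,0.02,0,0,0,0],[0,0,0.01,0,0,0,0]]
  ]
}}

```text
clock: 8.95
tool_pos: [446.8, 73.3, 63.7]
ee_rot: [1.0, 0.021, -0.0, 0.0]
force: [0.3, 0.0, -0.2]
opening: 0.007
```

Emit:
{"api": "play_rows", "payload": {
  "deltas": [
    [[0,0,0.005,0,0,0,0],[0,0,0.005,0,0,0,0],[0,0,0,0,0,0,0]]
  ]
}}

```text
clock: 9.32
tool_pos: [447.2, 73.1, 54.3]
ee_rot: [1.0, 0.021, -0.0, -0.0]
force: [0.5, -0.8, 0.6]
opening: 0.006
```

Emit:
{"api": "play_rows", "payload": {
  "deltas": [
    [[0,0,0.005,0,0,0,0],[0,0,0,0,0,0,0]]
  ]
}}

```text
clock: 9.57
tool_pos: [447.1, 73.2, 49.2]
ee_rot: [1.0, 0.021, -0.0, -0.0]
force: [-0.0, 0.5, 0.2]
opening: 0.009
```

```bash
cat >> h.py <<'E'
def pedal(im_bgr,tag=""):
    r=im_bgr[150:240,240:330].astype(int);b,g,rr=r[...,0],r[...,1],r[...,2]
    m=(rr>130)&(g>45)&(g<115)&(b<60)&(rr-g>60)
    v,u=np.nonzero(m)
    print(tag,"orange n",m.sum(),"u",np.percentile(u,[2,50,98])+240 if len(u) else "","v",np.percentile(v,[2,50,98])+150 if len(v) else "")
E
python3 - <<'E'
from h import *
from bench import bot
pedal(cv2.imread("pics/side0.png"),"start")
c=bot.camera("side");im=c["pixels"][:,:,::-1].copy();pedal(im,"now")
t=bot.state()["tool_pos"]
d=np.abs(im.astype(int)-cv2.imread("pics/side0.png")).sum(2)>60
print("lowest changed rows near tool", [(u,int(np.nonzero(d[:230,u])[0].max())) for u in range(250,310,4) if d[:230,u].any()])
for z in(41,60,75):print(z,proj(c,[(t[0],t[1]-17,z),(t[0],t[1]+17,z)]).round(0).tolist())
E
```

```text
start orange n 46 u [260.  270.5 287.1] v [184.9 199.  205. ]
now orange n 129 u [262.56 271.   286.  ] v [187.56 194.   204.  ]
lowest changed rows near tool [(250, 206), (254, 207), (258, 206), (262, 210), (266, 195), (270, 213), (274, 226), (278, 210), (282, 206), (286, 209), (290, 205), (294, 202), (298, 175)]
41 [[273.0, 197.0], [267.0, 188.0]]
60 [[273.0, 192.0], [267.0, 183.0]]
75 [[272.0, 188.0], [266.0, 179.0]]
```

Run:
```python
from h import *
from bench import bot
c=bot.camera("side");a=c["pixels"][:,:,::-1].copy();b=bot.camera("wrist")["pixels"][:,:,::-1]
A=cv2.resize(a[140:220,235:315],(560,560),interpolation=cv2.INTER_CUBIC)
B=cv2.resize(b,(240,150))
o=np.zeros((560,800,3),np.uint8);o[:,:560]=A;o[:150,560:]=B
t=cv2.resize(bot.camera("top")["pixels"][190:260,260:360,::-1],(240,168));o[160:328,560:]=t
cv2.imwrite("pics/s6.png",o)
```

```text
(no output)
```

View pics/s6.png

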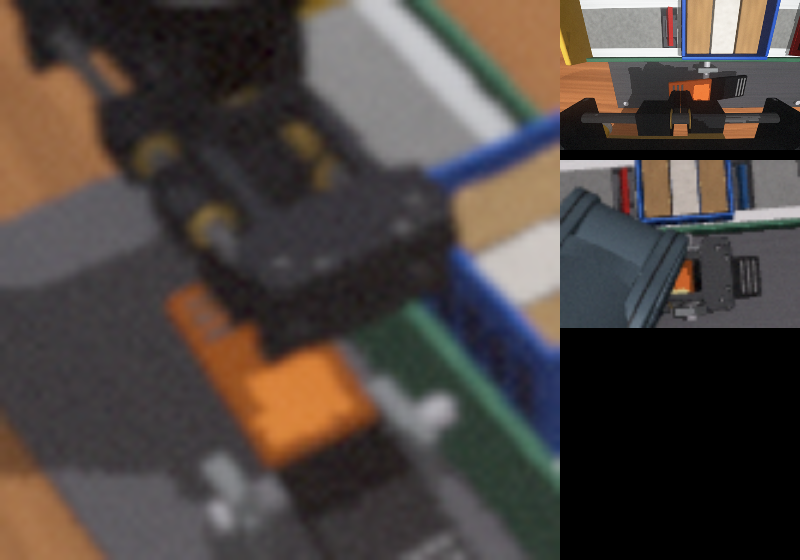

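Seen at about (276,191) in the side image, the finger ends roughly 28 mm higher than the stated tip. The first picture from 150 mm gives the same offset. The fingers are therefore still only about touching the pedal, and I'll continue down in small steps watching the force.

Emit:
{"api": "play_rows", "payload": {
  "deltas": [
    [[0,0,0.004,0,0,0,0],[0,0,0,0,0,0,0]]
  ]
}}

```text
clock: 10.02
tool_pos: [447.6, 74.2, 45.6]
ee_rot: [1.0, 0.021, 0.0, -0.001]
force: [-0.3, 2.7, 7.6]
opening: 0.008
```

Emit:
{"api": "play_rows", "payload": {
  "deltas": [
    [[0,0,0.004,0,0,0,0],[0,0,0,0,0,0,0]]
  ]
}}

```text
clock: 10.28
tool_pos: [448.0, 74.6, 41.6]
ee_rot: [1.0, 0.021, 0.0, -0.001]
force: [-0.1, 3.5, 6.5]
opening: 0.004
```

Emit:
{"api": "play_rows", "payload": {
  "deltas": [
    [[0,0,0.004,0,0,0,0],[0,0,0,0,0,0,0]]
  ]
}}

```text
clock: 10.52
tool_pos: [447.9, 73.9, 37.5]
ee_rot: [1.0, 0.021, 0.001, -0.0]
force: [0.5, 2.2, 3.2]
opening: 0.006
```

Contact came at reported z≈48, so real tip height ≈ reported TCP z + 29 mm. Force is falling as expected near the snap point. Continue.

Emit:
{"api": "play_rows", "payload": {
  "deltas": [
    [[0,0,0.004,0,0,0,0],[0,0,0,0,0,0,0]]
  ]
}}

```text
clock: 10.78
tool_pos: [446.9, 72.8, 33.0]
ee_rot: [1.0, 0.021, -0.0, 0.0]
force: [0.1, 0.1, 0.9]
opening: 0.006
```

Emit:
{"api": "play_rows", "payload": {
  "deltas": [
    [[0,0,0.004,0,0,0,0],[0,0,0.004,0,0,0,0],[0,0,0,0,0,0,0]]
  ]
}}

```text
clock: 11.15
tool_pos: [446.7, 72.8, 24.9]
ee_rot: [1.0, 0.021, -0.0, 0.0]
force: [-0.4, -0.1, -0.6]
opening: 0.003
```

Run:
```python
from h import *
from bench import bot
where(bot.state())
pedal(bot.camera("side")["pixels"][:,:,::-1],"now")
im=bot.camera("top")["pixels"].astype(int); c=bot.camera("top")
for n,y in(("exit",62),("entry",-62)):
    u=proj(c,T(P0,[(0,y,67)]))[0];v=im[int(u[1])-4:int(u[1])+5,int(u[0])-5:int(u[0])+6].reshape(-1,3)
    print(n,u,"max r-b",(v[:,0]-v[:,2]).max(),"max b-r",(v[:,2]-v[:,0]).max(), "n",((v[:,2]-v[:,0])>30).sum(),((v[:,0]-v[:,2])>60).sum())
```

```text
t 11.15 station tip [-101.3   49.6] z 24.9 tipz 16.9 tool-y deg -87.64 zaxis [-0.001 -0.001 -1.   ] F [-0.4 -0.1 -0.6] open 0.0
now orange n 79 u [263.   271.   282.44] v [193. 198. 202.]
exit [287.61952549 202.89766566] max r-b 109 max b-r 113 n 9 28
entry [334.90240255 199.5192932 ] max r-b 2 max b-r 120 n 51 0
```

Emit:
{"api": "play_rows", "payload": {
  "deltas": [
    [[0,0,-0.03,0,0,0,0],[0,0,-0.05,0,0,0,0],[0,0,-0.03,0,0,-10,0],[0,0,0,0,0,-10,0],[0,0,0,0,0,-10,0],[0,0,0,0,0,-10,0],[0,0,0,0,0,-10,0],[0,0,0,0,0,-10,0],[0,0,0,0,0,-10,0],[0,0,0,0,0,-10,0],[0,0,0,0,0,-10,0],[0,0,0,0,0,0,0]]
  ]
}}

```text
clock: 12.8
tool_pos: [447.2, 73.0, 135.5]
ee_rot: [0.693, 0.721, 0.0, -0.0]
force: [0.0, -0.0, 0.4]
opening: 0.005
```

Emit:
{"api": "play_rows", "payload": {
  "deltas": [
    [[-0.044,0.034,0,0,0,0,0.5],[-0.044,0.034,0,0,0,0,0.5],[-0.044,0.033,0,0,0,0,0.5],[0,0,0,0,0,0,0.5],[0,0,0,0,0,0,0.5]]
  ]
}}

```text
clock: 13.42
tool_pos: [552.9, -54.0, 134.9]
ee_rot: [0.693, 0.721, -0.0, -0.001]
force: [-0.3, -0.1, 0.1]
opening: 0.5
```

Run:
```python
from h import *
from bench import bot
where(bot.state())
pedal(cv2.imread("pics/side0.png"),"start");pedal(bot.camera("side")["pixels"][:,:,::-1],"now")
c=bot.camera("wrist");b=c["pixels"][:,:,::-1].copy();a=bot.camera("side")["pixels"][:,:,::-1]
B=cv2.resize(b[:300,100:500],(500,375),interpolation=cv2.INTER_CUBIC)
A=cv2.resize(a[140:260,220:340],(300,300))
o=np.zeros((375,800,3),np.uint8);o[:,:500]=B;o[:300,500:]=A
cv2.imwrite("pics/s7.png",o)
```

```text
t 13.425 station tip [ -0.5 -81.6] z 134.9 tipz 126.9 tool-y deg 2.24 zaxis [-0.001  0.    -1.   ] F [-0.3 -0.1  0.1] open 0.5
start orange n 46 u [260.  270.5 287.1] v [184.9 199.  205. ]
now orange n 186 u [262.7 273.  283. ] v [189. 195. 201.]
```

View pics/s7.png

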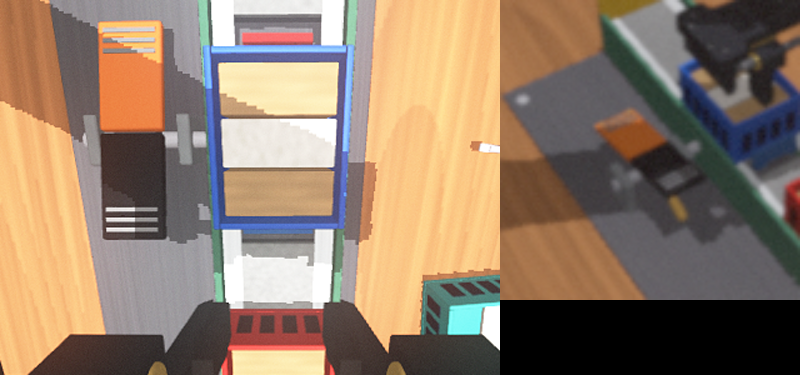

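Run:
```python
from h import *
from bench import bot
c=bot.camera("wrist");im=c["pixels"].astype(int)
up=[(-79,66.5,77.8),(-123,66.5,77.8),(-79,-78.5,39.2),(-123,-78.5,39.2)]
dn=[(-79,78.5,39.2),(-123,78.5,39.2),(-79,-66.5,77.8),(-123,-66.5,77.8)]
print("obs orange tip L/R (179,18)(229,18), black tip L/R (184,190)(232,190)")
print("orange-up",proj(c,T(P0,up)).round(0).tolist());print("orange-dn",proj(c,T(P0,dn)).round(0).tolist())
print("red obs: width 242..313 crop -> u 294..350, v 27-36")
for z in(67,45):print(z,proj(c,T(P0,[(-25,62,z),(25,62,z)])).round(0).tolist())
q=np.array([(206,46),(353,46),(346,228),(216,228)])*.8+[100,0]
print("blue rim",inv(P0,ray(c,q,105)).round(1).tolist())
q=np.array([(228,310),(328,310)])*.8+[100,0];print("red front rim",inv(P0,ray(c,q,105)).round(1).tolist())
```

```text
obs orange tip L/R (179,18)(229,18), black tip L/R (184,190)(232,190)
orange-up [[214.0, 19.0], [155.0, 19.0], [244.0, 194.0], [201.0, 194.0]]
orange-dn [[229.0, 17.0], [178.0, 18.0], [231.0, 193.0], [181.0, 193.0]]
red obs: width 242..313 crop -> u 294..350, v 27-36
67 [[289.0, 29.0], [354.0, 29.0]]
45 [[292.0, 37.0], [351.0, 37.0]]
blue rim [[-37.4, 47.9], [39.8, 48.0], [42.1, -50.4], [-37.2, -50.4]]
red front rim [[-32.2, -106.0], [33.7, -105.9]]
```

Confirmed: the pedal tips match the orange-down model within about 3 px, blue is at y≈-1, and red's front face is at about -134. Descend into the gap and start pushing slowly.

Emit:
{"api": "play_rows", "payload": {
  "deltas": [
    [[0,0,0.04,0,0,0,0.5],[0,0,0.03,0,0,0,0.5],[0,0,0.012,0,0,0,0.5],[0,0,0,0,0,0,0.5],[0.008,0,0,0,0,0,0.5],[0.006,0,0,0,0,0,0.5],[0.005,0,0,0,0,0,0.5],[0.005,0,0,0,0,0,0.5],[0.005,0,0,0,0,0,0.5],[0.005,0,0,0,0,0,0.5]]
  ]
}}

```text
clock: 14.88
tool_pos: [552.8, -21.7, 53.8]
ee_rot: [0.693, 0.721, 0.0, 0.001]
force: [0.4, -5.9, 5.2]
opening: 0.5
```

Run:
```python
from h import *
from bench import bot
where(bot.state())
```

```text
t 14.875 station tip [  0.7 -49.3] z 53.8 tipz 45.8 tool-y deg 2.31 zaxis [ 0.002 -0.001 -1.   ] F [ 0.4 -5.9  5.2] open 0.5
```

Emit:
{"api": "play_rows", "payload": {
  "deltas": [
    [[0.008,0,0,0,0,0,0.5],[0.01,0,0,0,0,0,0.5],[0.01,0,0,0,0,0,0.5]]
  ]
}}

```text
clock: 15.25
tool_pos: [551.6, 6.5, 53.8]
ee_rot: [0.693, 0.721, -0.0, 0.001]
force: [-0.0, -4.8, 4.3]
opening: 0.497
```

Run:
```python
from h import *
from bench import bot
where(bot.state())
c=bot.camera("wrist");im=c["pixels"];cv2.imwrite("pics/w8.png",im[:,:,::-1])
hsv=cv2.cvtColor(im,cv2.COLOR_RGB2HSV)
m=((hsv[...,0]>108)&(hsv[...,0]<125)&(hsv[...,1]>150)&(hsv[...,2]>60)).astype(np.uint8)
n,l,st,_=cv2.connectedComponentsWithStats(m);k=1+st[1:,4].argmax();print(st[k])
h=cv2.convexHull(np.argwhere(l==k)[:,::-1].astype(np.int32));a=cv2.approxPolyDP(h,4,True).reshape(-1,2)
print(np.c_[a,inv(P0,ray(c,a,105)).round(1)].tolist())
```

```text
t 15.25 station tip [  0.7 -21.1] z 53.8 tipz 45.8 tool-y deg 2.3 zaxis [ 0.001 -0.001 -1.   ] F [-0.  -4.8  4.3] open 0.5
[ 224   45  169  214 3515]
[[391.0, 257.0, 35.8, -9.4], [243.0, 256.0, -38.4, -8.6], [224.0, 64.0, -38.4, 78.6], [231.0, 45.0, -34.9, 85.5]]
```

Emit:
{"api": "play_rows", "payload": {
  "deltas": [
    [[0.01,0,0,0,0,0,0.5],[0.01,0,0,0,0,0,0.5],[0.01,0,0,0,0,0,0.5],[0.01,0,0,0,0,0,0.5],[0.01,0,0,0,0,0,0.5],[0.01,0,0,0,0,0,0.5],[0.01,0,0,0,0,0,0.5],[0.01,0,0,0,0,0,0.5],[0.01,0,0,0,0,0,0.5],[0.006,0,0,0,0,0,0.5],[0.003,0,0,0,0,0,0.5]]
  ]
}}

```text
clock: 16.68
tool_pos: [546.8, 106.3, 53.3]
ee_rot: [0.692, 0.722, -0.0, 0.0]
force: [0.7, -5.3, 3.7]
opening: 0.499
```

Emit:
{"api": "play_rows", "payload": {
  "deltas": [
    [[0.003,0,0,0,0,0,0.5],[0.002,0,0,0,0,0,0.5]]
  ]
}}

```text
clock: 16.92
tool_pos: [546.6, 111.2, 53.3]
ee_rot: [0.692, 0.721, -0.0, 0.0]
force: [-0.1, -5.1, 2.6]
opening: 0.499
```

Emit:
{"api": "play_rows", "payload": {
  "deltas": [
    [[0.002,0,0,0,0,0,0.5],[0.002,0,0,0,0,0,0.5]]
  ]
}}

```text
clock: 17.18
tool_pos: [546.5, 115.2, 53.3]
ee_rot: [0.692, 0.722, -0.0, 0.0]
force: [2.2, -11.4, 3.4]
opening: 0.5
```

Run:
```python
from h import *
from bench import bot
where(bot.state())
```

```text
t 17.175 station tip [ 0.2 87.7] z 53.3 tipz 45.3 tool-y deg 2.37 zaxis [ 0. -0. -1.] F [  2.2 -11.4   3.4] open 0.5
```

Plate contact: the force rose from 5 to 11 N at TCP y=87.7, where 88 was predicted. Now back off, lift and go above the black end.

Emit:
{"api": "play_rows", "payload": {
  "deltas": [
    [[-0.01,0,0,0,0,0,0.5],[-0.015,0,0,0,0,0,0.5],[0,0,-0.04,0,0,0,0],[0,0,-0.04,0,0,0,0],[-0.04,-0.034,0,0,0,0,0],[-0.04,-0.034,0,0,0,0,0],[-0.039,-0.033,0,0,0,0,0],[0,0,0.04,0,0,0,0],[0,0,0.03,0,0,0,0],[0,0,0,0,0,0,0]]
  ]
}}

```text
clock: 18.42
tool_pos: [449.7, -33.2, 62.1]
ee_rot: [0.693, 0.721, -0.001, -0.001]
force: [0.4, 0.4, 0.6]
opening: 0.002
```

Run:
```python
from h import *
from bench import bot
where(bot.state())
```

```text
t 18.425 station tip [-102.7  -56.4] z 62.1 tipz 54.1 tool-y deg 2.32 zaxis [-0.004  0.    -1.   ] F [0.4 0.4 0.6] open 0.0
```

Emit:
{"api": "play_rows", "payload": {
  "deltas": [
    [[0,0,0.006,0,0,0,0],[0,0,0.006,0,0,0,0],[0,0,0.005,0,0,0,0]]
  ]
}}

```text
clock: 18.8
tool_pos: [452.6, -33.6, 46.9]
ee_rot: [0.692, 0.722, 0.0, 0.001]
force: [-1.6, -4.7, 9.0]
opening: 0.003
```

Emit:
{"api": "play_rows", "payload": {
  "deltas": [
    [[0,0,0.005,0,0,0,0],[0,0,0.005,0,0,0,0]]
  ]
}}

```text
clock: 19.05
tool_pos: [452.8, -33.5, 36.8]
ee_rot: [0.693, 0.721, 0.001, 0.001]
force: [0.5, -1.5, 2.9]
opening: 0.008
```

Emit:
{"api": "play_rows", "payload": {
  "deltas": [
    [[0,0,0.005,0,0,0,0],[0,0,0.005,0,0,0,0],[0,0,0,0,0,0,0]]
  ]
}}

```text
clock: 19.42
tool_pos: [451.0, -32.3, 25.8]
ee_rot: [0.692, 0.722, -0.0, -0.001]
force: [-0.4, -0.1, 0.0]
opening: 0.001
```

Emit:
{"api": "play_rows", "payload": {
  "deltas": [
    [[0,0,0.004,0,0,0,0],[0,0,0.003,0,0,0,0],[0,0,0,0,0,0,0]]
  ]
}}

```text
clock: 19.8
tool_pos: [451.6, -32.5, 19.7]
ee_rot: [0.692, 0.722, 0.0, -0.0]
force: [-1.9, 1.4, 9.5]
opening: 0.004
```

Snapped: the force dropped to 0, then pressed the lower end of travel at 9.5 N. Lift and go behind the red crate.

Emit:
{"api": "play_rows", "payload": {
  "deltas": [
    [[0,0,-0.05,0,0,0,0],[0,0,-0.06,0,0,0,0],[-0.042,0.02,0,0,0,0,0],[-0.042,0.02,0,0,0,0,0.5],[-0.042,0.02,0,0,0,0,0.5],[-0.042,0.02,0,0,0,0,0.5],[-0.044,0.021,0,0,0,0,0.5],[0,0,0,0,0,0,0.5],[0,0,0,0,0,0,0.5]]
  ]
}}

```text
clock: 20.92
tool_pos: [560.7, -239.5, 128.7]
ee_rot: [0.692, 0.722, 0.0, -0.001]
force: [-0.2, -0.1, -0.5]
opening: 0.499
```

Run:
```python
from h import *
from bench import bot
where(bot.state())
c=bot.camera("top");a=c["pixels"][:,:,::-1].copy();s=bot.camera("side");b=s["pixels"][:,:,::-1].copy()
up=[(-79,66.5,77.8),(-123,66.5,77.8),(-79,-78.5,39.2),(-123,-78.5,39.2)]
A=cv2.resize(a[165:280,225:425],None,fx=4,fy=4,interpolation=cv2.INTER_CUBIC)
for u in proj(c,T(P0,up+[(-25,59,67),(25,59,67)])):cv2.circle(A,tuple(int(v) for v in (u-[225,165])*4+1),4,(255,0,255),1)
cv2.imwrite("pics/t9.png",A)
```

```text
t 20.925 station tip [  -0.5 -267.2] z 128.7 tipz 120.7 tool-y deg 2.38 zaxis [-0.001  0.001 -1.   ] F [-0.2 -0.1 -0.5] open 0.5
```

View pics/t9.png

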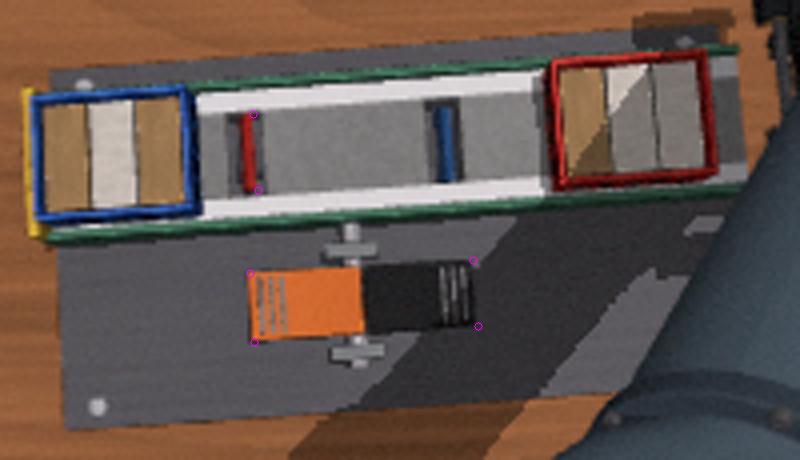

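The blue crate (115,155) sits at the yellow plate, the pedal is back in its start position, and the red stop (250,152) is up as at the start. Now descend and push red.

Emit:
{"api": "play_rows", "payload": {
  "deltas": [
    [[0,0,0.04,0,0,0,0.5],[0,0,0.028,0,0,0,0.5],[0,0,0.008,0,0,0,0.5],[0,0,0,0,0,0,0.5],[0.008,0,0,0,0,0,0.5],[0.006,0,0,0,0,0,0.5],[0.005,0,0,0,0,0,0.5],[0.005,0,0,0,0,0,0.5],[0.005,0,0,0,0,0,0.5],[0.007,0,0,0,0,0,0.5]]
  ]
}}

```text
clock: 22.28
tool_pos: [559.9, -205.0, 53.6]
ee_rot: [0.693, 0.721, -0.0, 0.001]
force: [0.5, -1.9, 2.2]
opening: 0.497
```

Emit:
{"api": "play_rows", "payload": {
  "deltas": [
    [[0.009,0,0,0,0,0,0.5],[0.01,0,0,0,0,0,0.5],[0.01,0,0,0,0,0,0.5],[0.01,0,0,0,0,0,0.5],[0.01,0,0,0,0,0,0.5],[0.01,0,0,0,0,0,0.5],[0.01,0,0,0,0,0,0.5],[0.01,0,0,0,0,0,0.5],[0.01,0,0,0,0,0,0.5],[0.01,0,0,0,0,0,0.5]]
  ]
}}

```text
clock: 23.52
tool_pos: [555.6, -104.9, 53.3]
ee_rot: [0.692, 0.722, -0.0, -0.0]
force: [0.1, -3.8, 3.0]
opening: 0.499
```

Run:
```python
from h import *
from bench import bot
where(bot.state())
```

```text
t 23.525 station tip [   0.  -132.5] z 53.3 tipz 45.3 tool-y deg 2.37 zaxis [-0. -0. -1.] F [ 0.1 -3.8  3. ] open 0.5
```

Emit:
{"api": "play_rows", "payload": {
  "deltas": [
    [[0.01,0,0,0,0,0,0.5],[0.01,0,0,0,0,0,0.5],[0.01,0,0,0,0,0,0.5],[0.01,0,0,0,0,0,0.5],[0.01,0,0,0,0,0,0.5],[0.01,0,0,0,0,0,0.5],[0.006,0,0,0,0,0,0.5],[0.004,0,0,0,0,0,0.5],[0.003,0,0,0,0,0,0.5],[0.002,0,0,0,0,0,0.5]]
  ]
}}

```text
clock: 24.78
tool_pos: [552.4, -30.4, 53.2]
ee_rot: [0.692, 0.722, -0.0, -0.0]
force: [-0.4, -1.9, -0.2]
opening: 0.496
```

Emit:
{"api": "play_rows", "payload": {
  "deltas": [
    [[0.002,0,0,0,0,0,0.5],[0.0015,0,0,0,0,0,0.5]]
  ]
}}

```text
clock: 25.02
tool_pos: [552.2, -26.9, 53.2]
ee_rot: [0.692, 0.722, -0.0, -0.0]
force: [-0.5, -1.7, -1.3]
opening: 0.498
```

Emit:
{"api": "play_rows", "payload": {
  "deltas": [
    [[0.001,0,0,0,0,0,0.5],[0.001,0,0,0,0,0,0.5]]
  ]
}}

```text
clock: 25.28
tool_pos: [552.2, -24.9, 53.2]
ee_rot: [0.692, 0.722, -0.0, -0.0]
force: [0.6, -1.5, -0.9]
opening: 0.502
```

Emit:
{"api": "play_rows", "payload": {
  "deltas": [
    [[0.001,0,0,0,0,0,0.5],[0.001,0,0,0,0,0,0.5]]
  ]
}}

```text
clock: 25.52
tool_pos: [552.2, -23.5, 53.4]
ee_rot: [0.692, 0.722, -0.0, 0.0]
force: [-0.2, -4.4, -0.1]
opening: 0.501
```

Emit:
{"api": "play_rows", "payload": {
  "deltas": [
    [[0.001,0,0,0,0,0,0.5],[0,0,0,0,0,0,0.5]]
  ]
}}

```text
clock: 25.78
tool_pos: [552.3, -22.5, 53.4]
ee_rot: [0.692, 0.722, -0.0, 0.0]
force: [0.3, -3.7, -0.2]
opening: 0.5
```

Emit:
{"api": "play_rows", "payload": {
  "deltas": [
    [[0.001,0,0,0,0,0,0.5],[0,0,0,0,0,0,0.5]]
  ]
}}

```text
clock: 26.02
tool_pos: [552.2, -22.4, 53.5]
ee_rot: [0.693, 0.721, -0.0, 0.001]
force: [-0.3, -5.8, 0.8]
opening: 0.498
```

Emit:
{"api": "play_rows", "payload": {
  "deltas": [
    [[0.001,0,0,0,0,0,0.5],[0,0,0,0,0,0,0.5]]
  ]
}}

```text
clock: 26.28
tool_pos: [552.2, -22.0, 53.6]
ee_rot: [0.693, 0.721, -0.001, 0.001]
force: [-0.1, -7.7, 0.4]
opening: 0.497
```

The crate is seated against the stop: the tool barely advances while the force climbs to 7.7 N, at the predicted y≈-50. Retreat and check.

Emit:
{"api": "play_rows", "payload": {
  "deltas": [
    [[-0.006,0,0,0,0,0,0.5],[-0.02,0,0,0,0,0,0.5],[-0.03,0,0,0,0,0,0.5],[0,0,-0.05,0,0,0,0.5],[0,0,-0.05,0,0,0,0.5],[-0.05,0,-0.03,0,0,0,0.5],[-0.06,0,0,0,0,0,0.5],[-0.06,0,0,0,0,0,0.5],[-0.06,0,0,0,0,0,0.5],[0,0,0,0,0,0,0.5]]
  ]
}}

```text
clock: 27.52
tool_pos: [562.3, -311.3, 183.6]
ee_rot: [0.695, 0.719, -0.001, 0.001]
force: [0.2, 0.5, 0.4]
opening: 0.501
```

Run:
```python
from h import *
from bench import bot
where(bot.state())
c=bot.camera("top");im=c["pixels"];cv2.imwrite("pics/t10.png",im[:,:,::-1])
hsv=cv2.cvtColor(im,cv2.COLOR_RGB2HSV);H,S,V=[hsv[...,i].astype(int) for i in range(3)]
roi=np.zeros(H.shape,bool);roi[165:225,228:420]=1
for n,m in(("blue",(H>105)&(H<128)&(S>120)),("red",((H<6)|(H>174))&(S>150))):
    m=(m&roi&(V>50)).astype(np.uint8);k,l,st,_=cv2.connectedComponentsWithStats(m,connectivity=8)
    for i in range(1,k):
        if st[i,4]>20:
            r=cv2.minAreaRect(np.argwhere(l==i)[:,::-1].astype(np.float32))
            s=inv(P0,ray(c,cv2.boxPoints(r),105 if st[i,4]>100 else 67));print(n,st[i,4],"centre",s.mean(0).round(1),"corners",s.round(0).tolist())
a=cv2.cvtColor(cv2.imread("pics/top0.png"),cv2.COLOR_BGR2GRAY).astype(int);g=cv2.cvtColor(im,cv2.COLOR_RGB2GRAY).astype(int)
d=abs(a-g)
for n,(u,v,w,h) in dict(bottle=(200,285,32,30),driver=(300,72,22,76),carton=(425,258,38,46),pedal=(285,228,62,26)).items():print(n,"mean diff",d[v:v+h,u:u+w].mean().round(1))
```

```text
t 27.525 station tip [  -1.9 -339.1] z 183.6 tipz 175.6 tool-y deg 1.96 zaxis [ 0.    -0.002 -1.   ] F [0.2 0.5 0.4] open 0.5
blue 345 centre [  0.2 145. ] corners [[42.0, 199.0], [42.0, 94.0], [-41.0, 92.0], [-42.0, 196.0]]
blue 61 centre [ -3.8 -64.4] corners [[20.0, -60.0], [20.0, -69.0], [-28.0, -69.0], [-28.0, -60.0]]
red 339 centre [ 0.1 13.1] corners [[42.0, 65.0], [42.0, -39.0], [-42.0, -39.0], [-42.0, 65.0]]
bottle mean diff 8.2
driver mean diff 7.8
carton mean diff 36.4
pedal mean diff 7.5
```

Crates: blue at y≈145 and red at ≈13 (its mask includes the red stop). The carton's change may just be the arm over it, so I'll check from the side camera.

Run:
```python
from h import *
from bench import bot
g=bot.camera("side")["pixels"][:,:,::-1].astype(np.uint8);a=cv2.imread("pics/side0.png")
for n,(u,v,w,h) in dict(carton=(275,312,68,64),bottle=(172,138,32,48),driver=(365,145,65,32)).items():
    r=cv2.matchTemplate(g[max(0,v-12):v+h+12,u-12:u+w+12],a[v:v+h,u:u+w],cv2.TM_CCOEFF_NORMED);_,s,_,l=cv2.minMaxLoc(r);print(n,round(s,3),"shift",l[0]-12,l[1]-12)
```

```text
carton 0.995 shift 0 0
bottle 0.997 shift 0 0
driver 0.607 shift 0 0
```

```bash
python3 -c "
from bench import bot
print(bot.job_done())"
```

```text
the job is handed in; nothing more can be done
None
```

The job is done and handed in at about 28 s, in the order asked: exit stop dropped, blue crate to the end plate, exit stop raised again, red crate into the bay against it.

**Final checks**
- **Blue crate:** it met the plate at 11 N, and the last top picture puts its centre at y≈145 mm (147 expected).
- **Red crate:** it met the exit stop gently, at about 8 N. The tool stopped where expected for a centre of about y≈9 mm. The image gave 13 mm, but that measurement takes in some of the red stop.
- **Pedal and exit stop:** I saw both back in their start position before pushing red. The pedal still matched the start picture at the end.
- **Bottle and carton:** neither moved in the side view (0 px shift). The carton area looked changed from above, probably because the arm was over it.
- **Screwdriver:** the side-view match was weak (0.61, still 0 px shift), probably because the arm was partly in the way. The top view showed it unchanged.

**What disagreed**
- **Fingertip height:** my first two presses on the orange end touched nothing. The real fingertips sat about 29 mm above the reported TCP height, instead of 8 mm below it. I found this from pictures and contact force, and allowed for it from then on.

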